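# Bleed the pressure mister at the painting table

## Task

Let the air out of the hand-pumped steel mister: fold its carrying handle down out of the way, unscrew the knurled lock nut of the bleed valve all the way up its stem, then press the freed valve tip fully down, keep it down for a good second, and let it spring back up. Leave the lock nut up and the handle folded, do not work the pump beside the valve, and do not shift any of the painter's things.

Things in the scene. Friction and masses are not known exactly. Their poses are not given: they have to be found in the camera images.
- tank: the mister's upright stainless tank, 200 mm in diameter, heavy, does not move. Origin: centre of its underside, on the table; z up. Its flat lid is 140 mm up (180 mm across). The bleed valve and the pump stand on the lid on the tank's x axis, 38 mm either side of the centre, valve at +x or at -x (it varies).
- bail (a joint): angle (rad) of the carrying handle, a U-shaped steel bail 224 mm wide with legs at tank y = +-112 mm. It pivots about a line along the tank's y axis, 128 mm above the table through the tank's centre line. 0 is upright over the lid; positive leans to tank +x, negative to tank -x; stops at +-1.3 (folded down, its bar outside the rim). Stiff: it stays where it is left; 2 to 6 N at the bar moves it. Starts near upright, over the valve and pump.
- bail_bar (a point): middle of the handle's cross bar, 140 mm from the pivot line. The bar lies along the tank's y axis, straight over +-85 mm, 10 mm thick, with a 20 mm thick black sleeve over the middle 100 mm.
- valve: brass bleed valve screwed into the lid. Origin: on the valve's axis at lid height; z up. The valve is 35 mm across or less, with a seat 29 mm across, 38 mm up, on which the tight lock nut sits. Its x axis points from the valve to the outlet elbow, a brass post that is part of it: axis 50 mm away, 20 mm thick, 62 mm high, with a 22 mm spout pointing on along x.
- nut_mid (a point): centre of the knurled brass lock nut: a ring 32 mm in diameter and 16 mm high, round the valve stem. Tight, its centre is 46 mm above the lid; it climbs 9 mm per turn as it is unscrewed.
- nut (a joint): turn of the lock nut (rad): 0 tight down on its seat, grows counter-clockwise seen from above (unscrewing), stops at 6.28 (one turn), right under the valve tip. Starts 0 to 0.7. Takes about 0.06 N m. The nut rides on the stem: the tip can go down only as far as the nut has been raised off its seat.
- tip_top (a point): centre of the flat top of the valve tip, a brass button 16 mm in diameter and 13 mm high on the stem above the nut; its top is 76 mm above the lid when up.
- tip (a joint): how far the valve tip is pressed down (m): 0 up, 0.007 fully down. Sprung: 4 N to start, 9 N fully down; springs back by itself.
- pump: the pump, black, 52 mm across at the foot, on the other side of the lid from the valve. Origin: on its axis at lid height; z up. Its smooth round knob is 44 mm in diameter, its top 75 mm above the lid.
- plunger (a joint): how far the pump's knob has been pushed down (m), 0 to 0.018; needs about 5 N and stays where left. Leave it.
- ink_bottle: black ink bottle, 60 mm in diameter, 115 mm high, beside the tank. Origin: centre of its foot, as for all the things below.
- water_bowl: white bowl, 104 mm across, 50 mm high, beside the tank
- paperweight: dark wooden bar 200 x 28 x 20 mm (long along its x) beside the tank
- inkstone: dark slab 150 x 100 x 28 mm at the side of the table
- mug: blue mug, 76 mm across, 85 mm high, at the side of the table
- paste_jar: white round jar, 80 mm across, 50 mm high, at the side of the table
- seal_block: marble seal, 32 x 32 x 75 mm, upright, at the side of the table
- big_brush: big painting brush lying down, 260 mm long (along its x), 20 mm thick, at the side of the table

How it is judged:
By the outcome, as a careful person would: the job done as asked, in the order asked, and still so for the second after the job is handed in, with the robot touching nothing.
It also fails if it takes over 72 s, if anything falls off the work surface, if the arm or the gripper's body presses on something with over 40 N, if the wrist force passes 120 N, or if a joint passes its speed limit or range.

## Robot

A 6-joint arm with a two-finger parallel gripper is mounted at the origin on the work surface. World frame = base frame: x ahead of the robot, y to its left, z up, the work surface at z = 0. Lengths are in m, angles in rad, forces in N, time in s.
With the tool pointing down it reaches from about 0.375 to 0.825 m from the base axis. Payload 5.5 kg.
Tool frame: the origin (TCP) lies at the very end of the fingers, on their centre line; the grasp point (between the pads) lies 19 mm behind it; z points along the fingers, y is the line along which they close (so a half turn about z gives the same grasp; the last joint's range is limited). The gripper opens to 85 mm and grips with 20 to 120 N. Pads are 22 mm wide; open, the fingers measure 114 mm over their backs; the gripper's body (76 mm by 85 mm) begins 54 mm behind the grasp point. The pads swing forward as they close: fully open they stand 13 mm farther back than shut.
Start: joints at [-1.189, 0.314, -0.047, 1.21, 0, 1.571], TCP at [0.224, -0.557, 0.231] pointing down, gripper open.
Joint ranges: [-2.67, 2.67], [-0.69, 1.73], [-1.03, 1.25], [-2.08, 2.16], [-1.42, 1.45], [-3.14, 3.14]. Speed limits (rad/s): [2.39, 2.39, 3.01, 3.14, 3.14, 3.14].

## Interface

Orientations are given as a unit quaternion [x, y, z, w].
In Python, from rig import robot gives the robot as it stands.
- The arm moves only by the tool carry_out, never from a script. Its argument "commands" is a list of rows, each an object of numbers: "tx", "ty", "tz": the shift along the world's x, y, z in mm; "rx", "ry", "rz": the turn, a rotation vector about the world's x, y, z in rad. A call has 1 to 8 rows; each row shifts and turns the commanded pose from where the row before left it; what a row does not reach is not made up. A row lasts 1/10 s, in which the tool goes at most 50 mm and 8.59 degrees, less where a joint would pass 70% of its speed; a pose out of reach is approached as far as the arm can. A call with a gripper value outside its range is refused whole. "claw" is the finger opening in mm, from 0 to 85.4, set as the call begins (left out, the last holds). The fingers move at their own pace and stop on an object; "grip_force" is the grip in N (left out, the last holds). Time passes only in rows, so rows that do not move let the fingers close. It gives the time, the measured TCP pose, the force, the opening and the grip force at its end, in the units of the state.
- robot.get_obs(): the state, without advancing time (a new reading comes with each control period).
- robot.grab_frame(name): name is "scene" or "top" or "wrist"; returns the picture (420x560x3 uint8, blue, green, red); there is no depth.
- robot.camera_model(name): a dict with "fx", "fy", "cx", "cy" (pixels), "rvec" (rotation vector, rad) and "tvec" (3), from world to camera coordinates, as OpenCV has them; the wrist camera has in their place "mount" (4x4, takes a point from camera to tool coordinates, whose origin is the TCP and whose axes are the flange's). Camera axes: x right, y down, z forward; pixel columns grow to the right and rows downward; lengths in m; the calibration is good to about 2 mm. A picture is of the moment at which its call begins: read the wrist's pose just before it. camera_model takes no time and is no camera call.
- robot.job_done(): hands the job in; it is judged then, once.
The state is a dict: "time": time; "joints": joint angles; "qvel": joint speeds; "joint_efforts": joint torques, N m; "tool_pos": TCP position; "eef_rot": TCP orientation; "wrist_force": force on the tool from outside, world axes, zero at the start; "torque": the same for the moment, N m; "width": opening from 0.0 (shut) to 1.0 (fully open); "grip_force": force on a finger pad.
Only numpy, scipy, OpenCV 4.12 (cv2) and the standard library are available. Lean on these libraries where they do the work, as an engineer would, in place of code of your own. Each camera call takes 0.05 s, during which the arm holds its last target. There are 200 camera calls.

## Working session

There is one attempt and no reset: what is moved stays moved. The work goes in short steps, Python scripts to look and compute and a tool call to move; the robot and the scene stay as the last step left them, time stands still between calls to the robot, and variables do not carry over. Pictures are saved under pics/ and viewed, at most 10 in all, crops included, and the job is handed in when it is done.

Besides the shell and the picture viewer there is one more tool, called after "Call:" by a JSON object that holds its "api" and its "payload", one argument or row to a line. carry_out: Moves the arm, as the interface text tells. Its arguments: {"type":"object","properties":{"commands":{"type":"array"},"claw":{"type":"number"},"grip_force":{"type":"number"}},"required":["commands"]}

```bash
mkdir -p pics
cat > h.py <<'E'
import numpy as np,cv2
from scipy.spatial.transform import Rotation as R
from rig import robot
def cam(name,obs=None):
    m=robot.camera_model(name);K=np.array([[m['fx'],0,m['cx']],[0,m['fy'],m['cy']],[0,0,1]])
    if 'mount' in m:
        o=obs or robot.get_obs();T=np.eye(4);T[:3,:3]=R.from_quat(o['eef_rot']).as_matrix();T[:3,3]=o['tool_pos']
        W=np.linalg.inv(T@np.array(m['mount']))
        return K,W[:3,:3],W[:3,3]
    return K,cv2.Rodrigues(np.array(m['rvec'],float))[0],np.array(m['tvec'],float).ravel()
def ray(c,u,v):
    K,Rm,t=c;return -Rm.T@t,Rm.T@np.linalg.solve(K,[u,v,1.])
def onz(c,u,v,z):
    o,d=ray(c,u,v);return o+d*(z-o[2])/d[2]
def proj(c,p):
    K,Rm,t=c;q=K@(Rm@np.asarray(p,float)+t);return q[:2]/q[2]
def two(c1,p1,c2,p2):
    o1,d1=ray(c1,*p1);o2,d2=ray(c2,*p2)
    s=np.linalg.lstsq(np.c_[d1,-d2],o2-o1,rcond=None)[0]
    a=o1+s[0]*d1;b=o2+s[1]*d2;return (a+b)/2,np.linalg.norm(a-b)
E
python3 - <<'E'
from h import *
a=robot.grab_frame("scene");b=robot.grab_frame("top")
cv2.imwrite('pics/scene.png',a);cv2.imwrite('pics/top.png',b)
for n in("scene","top"):
    c=cam(n);print(n,-c[1].T@c[2],c[0][0,0])
print(robot.get_obs())
E
```

```text
scene [ 1.29516579 -0.78981703  1.36492421] 537.5502512419232
top [ 0.39816335 -0.03605907  2.06281798] 499.73378290608014
{'time': 0.1, 'joints': array([-1.18898471e+00,  3.14168989e-01, -4.79836171e-02,  1.21020925e+00,
        3.30090385e-05,  1.57079463e+00]), 'qvel': array([-4.39062806e-05, -2.22330262e-03,  2.70458123e-03, -5.54473764e-04,
       -4.19931436e-05, -4.67733388e-04]), 'joint_efforts': array([-6.20370574e-04, -5.40765738e+01,  3.40541375e+01,  1.11708086e-02,
        4.97131100e-05, -1.26980035e-05]), 'tool_pos': array([ 0.22337459, -0.55630024,  0.2305106 ]), 'eef_rot': array([ 9.81832303e-01,  1.89749087e-01, -1.32323265e-04, -7.71677422e-04]), 'wrist_force': array([-0.36413492, -0.40044577,  0.21120705]), 'torque': array([-0.01010512, -0.06786415,  0.01822441]), 'grip_force': 0.0, 'width': 1.0006083769663645}
```

View pics/scene.png

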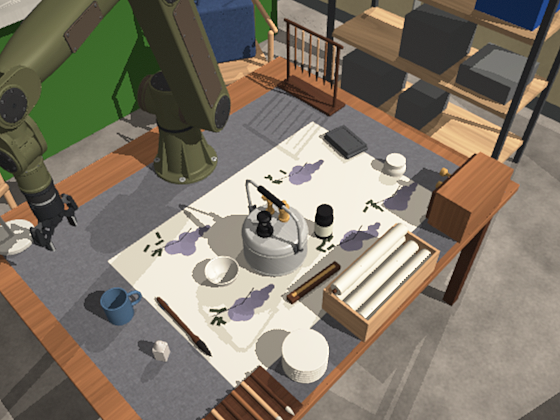

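View pics/top.png

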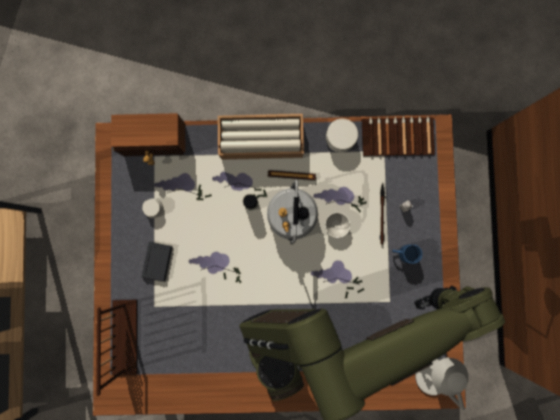

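The tank is at about (275,238) in the scene view and (292,213) in the top view. The brass valve is on the left (+y) side in top and the pump knob on the right. I'll enlarge the tank.

Run:
```python
from h import *
a=cv2.imread('pics/scene.png')[170:285,225:345];b=cv2.imread('pics/top.png')[170:255,230:350]
A=cv2.resize(a,None,fx=6,fy=5.2,interpolation=cv2.INTER_CUBIC) if 0 else cv2.resize(a,None,fx=3.3,fy=3.3,interpolation=cv2.INTER_CUBIC)
B=cv2.resize(b,None,fx=3.3,fy=3.3,interpolation=cv2.INTER_CUBIC)
h=max(A.shape[0],B.shape[0]);f=lambda i:cv2.copyMakeBorder(i,0,h-i.shape[0],0,0,0)
cv2.imwrite('pics/z1.png',np.hstack([f(A),f(B)]))
```

```text
(no output)
```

View pics/z1.png

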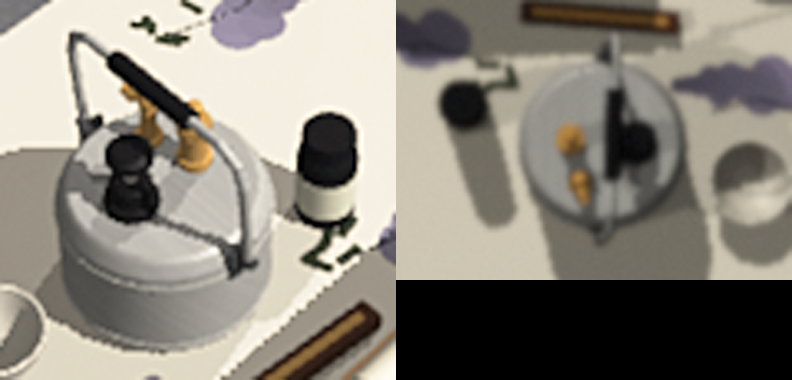

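The bail runs along world x and leans a little to −y. The valve is on the +y side, with its elbow toward the robot. The pump is on the −y side, with the bowl beyond it and the ink bottle on +y. I'll measure it next.

Run:
```python
from h import *
cs,ct=cam('scene'),cam('top')
def S(x,y):return (x/3.3+225,y/3.3+170)
def T(x,y):return ((x-396)/3.3+230,y/3.3+170)
print('lid ctr',onz(ct,*T(603,142),.14))
for n,a,b in [('sleeve mid',S(153,87),T(613,134)),('sleeve upper end',S(113,58),T(613,178)),('sleeve low end',S(193,116),T(614,92)),('knob',S(129,152),T(637,143))]:
    print(n,*two(cs,a,ct,b))
b=cv2.imread('pics/top.png');hsv=cv2.cvtColor(b,cv2.COLOR_BGR2HSV)
m=cv2.inRange(hsv,(8,110,90),(25,255,255));m[:195]=0;m[240:]=0;m[:,:270]=0;m[:,320:]=0
n,l,s,c=cv2.connectedComponentsWithStats(m)
for i in range(1,n):print(s[i],c[i],'z.216',onz(ct,*c[i],.216),'z.2',onz(ct,*c[i],.2))
for n,p in[('piv lo',T(602,237)),('piv hi',T(605,45))]:print(n,onz(ct,*p,.128))
print('bottle',onz(ct,*T(463,103),.115),'bowl',onz(ct,*T(752,183),.05))
```

```text
lid ctr [ 0.54104204 -0.07552291  0.14      ]
sleeve mid [ 0.54163153 -0.08197309  0.27018134] 0.00528431041805588
sleeve upper end [ 0.49314186 -0.08131243  0.27057465] 0.0039579617329860315
sleeve low end [ 0.58850563 -0.08325761  0.27007718] 0.007767751645364002
knob [ 0.5365218  -0.10989064  0.20541096] 0.006997656888672821
[279 208   8   9  54] [282.35185185 211.83333333] z.216 [ 0.54066937 -0.03562231  0.216     ] z.2 [ 0.54190397 -0.03561853  0.2       ]
[283 222   6   9  40] [285.525 225.725] z.216 [ 0.4889028  -0.04625242  0.216     ] z.2 [ 0.48968893 -0.04634073  0.2       ]
piv lo [ 0.43044107 -0.07202775  0.128     ]
piv hi [ 0.65681711 -0.08078189  0.128     ]
bottle [0.59288546 0.08902644 0.115     ] bowl [ 0.4936442  -0.25803427  0.05      ]
```

Call:
{"api": "carry_out", "payload": {
  "commands": [
    {"tx": 20, "ty": 30, "tz": 21, "rz": -0.05},
    {"tx": 20, "ty": 30, "tz": 21, "rz": -0.05},
    {"tx": 20, "ty": 30, "tz": 21, "rz": -0.05},
    {"tx": 20, "ty": 30, "tz": 21, "rz": -0.05},
    {"tx": 20, "ty": 30, "tz": 20, "rz": -0.05},
    {"tx": 20, "ty": 30, "tz": 20, "rz": -0.05},
    {"tx": 20, "ty": 30, "tz": 0, "rz": -0.05},
    {"tx": 20, "ty": 30, "tz": 0, "rz": -0.03}
  ],
  "claw": 60,
  "grip_force": 30
}}

```text
validation failed for argument at $.co...
```

Call:
{"api": "carry_out", "payload": {
  "commands": [
    {"tx": 20, "ty": 30},
    {"tx": 20, "ty": 30},
    {"tx": 20, "ty": 30},
    {"tx": 20, "ty": 30},
    {"tx": 20, "ty": 30},
    {"tx": 20, "ty": 30},
    {"tx": 20, "ty": 30},
    {"tx": 10, "ty": 10}
  ]
}}

```text
validation failed for argument at $.co...
```

Run:
```python
from h import *
o=robot.get_obs();a=robot.grab_frame("wrist");cv2.imwrite('pics/w1.png',a)
print(o['time'],o['tool_pos'],o['eef_rot'],o['joints'],o['wrist_force'])
c=cam('wrist',o)
for p in[(.542,-.082,.27),(.542,-.0365,.216),(.542,-.0755,.14),(.54,-.112,.215)]:print(p,proj(c,p))
```

```text
0.1 [ 0.22337459 -0.55630024  0.2305106 ] [ 9.81832303e-01  1.89749087e-01 -1.32323265e-04 -7.71677422e-04] [-1.18898471e+00  3.14168989e-01 -4.79836171e-02  1.21020925e+00
  3.30090385e-05  1.57079463e+00] [-0.36413492 -0.40044577  0.21120705]
(0.542, -0.082, 0.27) [4133.35065233 5051.85411382]
(0.542, -0.0365, 0.216) [-5181.1055674  -6352.65155597]
(0.542, -0.0755, 0.14) [ -754.19631846 -1203.01170327]
(0.54, -0.112, 0.215) [-2655.97805635 -3870.21531844]
```

View pics/w1.png

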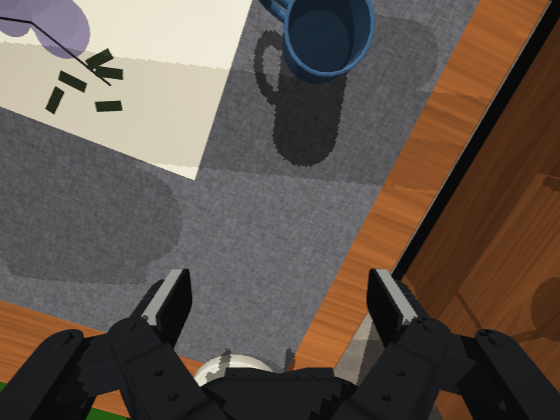

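The arm has not moved: the view is still of the start pose, with the mug at (330,35). The move was refused, probably because rows need all six numbers.

Call:
{"api": "carry_out", "payload": {
  "commands": [
    {"tx": 20, "ty": 30, "tz": 21, "rx": 0, "ry": 0, "rz": -0.05},
    {"tx": 20, "ty": 30, "tz": 21, "rx": 0, "ry": 0, "rz": -0.05},
    {"tx": 20, "ty": 30, "tz": 21, "rx": 0, "ry": 0, "rz": -0.05},
    {"tx": 20, "ty": 30, "tz": 21, "rx": 0, "ry": 0, "rz": -0.05},
    {"tx": 20, "ty": 30, "tz": 20, "rx": 0, "ry": 0, "rz": -0.05},
    {"tx": 20, "ty": 30, "tz": 20, "rx": 0, "ry": 0, "rz": -0.05},
    {"tx": 20, "ty": 30, "tz": 0, "rx": 0, "ry": 0, "rz": -0.05},
    {"tx": 20, "ty": 30, "tz": 0, "rx": 0, "ry": 0, "rz": -0.03}
  ],
  "claw": 60,
  "grip_force": 30
}}

```text
time: 0.95
tool_pos: [0.3844, -0.3157, 0.356]
eef_rot: [1.0, -0.0, 0.001, 0.0]
wrist_force: [0.1, 0.1, -0.3]
width: 0.703
grip_force: 0.0
```

Call:
{"api": "carry_out", "payload": {
  "commands": [
    {"tx": 20, "ty": 30, "tz": 0, "rx": 0, "ry": 0, "rz": 0},
    {"tx": 20, "ty": 30, "tz": 0, "rx": 0, "ry": 0, "rz": 0},
    {"tx": 20, "ty": 30, "tz": 0, "rx": 0, "ry": 0, "rz": 0},
    {"tx": 20, "ty": 30, "tz": 0, "rx": 0, "ry": 0, "rz": 0},
    {"tx": 20, "ty": 30, "tz": 0, "rx": 0, "ry": 0, "rz": 0},
    {"tx": 20, "ty": 30, "tz": 0, "rx": 0, "ry": 0, "rz": 0},
    {"tx": 20, "ty": 30, "tz": 0, "rx": 0, "ry": 0, "rz": 0},
    {"tx": 18, "ty": 24, "tz": 0, "rx": 0, "ry": 0, "rz": 0}
  ]
}}

```text
time: 1.75
tool_pos: [0.5421, -0.081, 0.355]
eef_rot: [1.0, 0.001, -0.0, -0.0]
wrist_force: [-0.4, 0.1, -0.0]
width: 0.701
grip_force: 0.0
```

Run:
```python
from h import *
o=robot.get_obs();a=robot.grab_frame("wrist");cv2.imwrite('pics/w2.png',a)
print(o['time'],o['tool_pos'],o['eef_rot'],o['joints'],o['wrist_force'])
c=cam('wrist',o);print(-c[1].T@c[2])
for p in[(.542,-.082,.27),(.542,-.0365,.216),(.542,-.0755,.14),(.54,-.112,.215)]:print(p,proj(c,p))
```

```text
1.75 [ 0.54214207 -0.08100079  0.35504139] [ 9.99999041e-01  1.36570705e-03 -1.90766951e-04 -1.25379003e-04] [-1.48427003e-01  1.96447809e-01  7.93039349e-02  1.45406714e+00
  1.91012510e-04  2.99043420e+00] [-0.44838905  0.14640544 -0.01099391]
[ 0.62397624 -0.07947445  0.49706548]
(0.542, -0.082, 0.27) [282.15950027 216.78154157]
(0.542, -0.0365, 0.216) [233.86264937 197.40473907]
(0.542, -0.0755, 0.14) [275.68451942 179.56067295]
(0.54, -0.112, 0.215) [312.96039733 199.30694025]
```

View pics/w2.png

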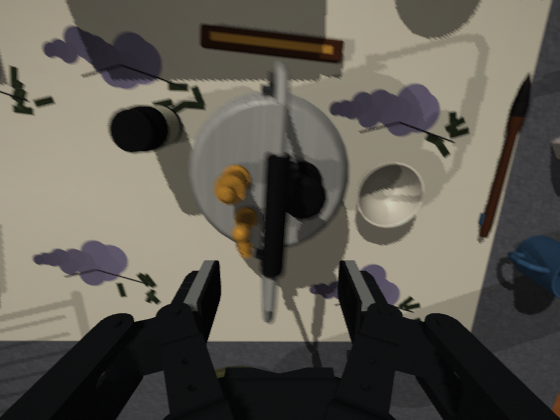

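The view from above fits the estimates: the sleeve's middle is at (276,216), predicted (282,217), so the bar is about 4 mm more to +y. The brass valve is at (233,180), the elbow at (245,235) and the knob at (305,190). I'll grasp the sleeve.

Call:
{"api": "carry_out", "payload": {
  "commands": [
    {"tx": 0, "ty": 3, "tz": -30, "rx": 0, "ry": 0, "rz": 0},
    {"tx": 0, "ty": 0, "tz": -30, "rx": 0, "ry": 0, "rz": 0},
    {"tx": 0, "ty": 0, "tz": -24, "rx": 0, "ry": 0, "rz": 0},
    {"tx": 0, "ty": 0, "tz": -14, "rx": 0, "ry": 0, "rz": 0},
    {"tx": 0, "ty": 0, "tz": -6, "rx": 0, "ry": 0, "rz": 0}
  ]
}}

```text
time: 2.3
tool_pos: [0.5403, -0.0797, 0.2493]
eef_rot: [1.0, 0.001, -0.002, -0.0]
wrist_force: [-0.4, -0.1, 0.2]
width: 0.702
grip_force: 0.0
```

Call:
{"api": "carry_out", "payload": {
  "commands": [
    {"tx": 0, "ty": 0, "tz": 0, "rx": 0, "ry": 0, "rz": 0},
    {"tx": 0, "ty": 0, "tz": 0, "rx": 0, "ry": 0, "rz": 0},
    {"tx": 0, "ty": 0, "tz": 0, "rx": 0, "ry": 0, "rz": 0},
    {"tx": 0, "ty": 0, "tz": 0, "rx": 0, "ry": 0, "rz": 0},
    {"tx": 0, "ty": 0, "tz": 0, "rx": 0, "ry": 0, "rz": 0},
    {"tx": 0, "ty": 0, "tz": 0, "rx": 0, "ry": 0, "rz": 0},
    {"tx": 0, "ty": 0, "tz": 0, "rx": 0, "ry": 0, "rz": 0},
    {"tx": 0, "ty": 0, "tz": 0, "rx": 0, "ry": 0, "rz": 0}
  ],
  "claw": 10
}}

```text
time: 3.1
tool_pos: [0.5422, -0.08, 0.2525]
eef_rot: [1.0, 0.001, 0.001, 0.0]
wrist_force: [-1.4, -0.5, 6.7]
width: 0.225
grip_force: 29.4
```

Call:
{"api": "carry_out", "payload": {
  "commands": [
    {"tx": -0.3, "ty": -11, "tz": -0.9, "rx": 0, "ry": 0, "rz": 0},
    {"tx": -0.3, "ty": -10.9, "tz": -1.7, "rx": 0, "ry": 0, "rz": 0},
    {"tx": -0.3, "ty": -10.7, "tz": -2.6, "rx": 0, "ry": 0, "rz": 0},
    {"tx": -0.3, "ty": -10.5, "tz": -3.4, "rx": 0, "ry": 0, "rz": 0},
    {"tx": -0.3, "ty": -10.2, "tz": -4.2, "rx": 0, "ry": 0, "rz": 0},
    {"tx": -0.3, "ty": -9.8, "tz": -5, "rx": 0, "ry": 0, "rz": 0},
    {"tx": -0.3, "ty": -9.4, "tz": -5.8, "rx": 0, "ry": 0, "rz": 0},
    {"tx": -0.3, "ty": -8.9, "tz": -6.5, "rx": 0, "ry": 0, "rz": 0}
  ]
}}

```text
time: 3.9
tool_pos: [0.5384, -0.162, 0.2203]
eef_rot: [1.0, 0.001, -0.001, -0.0]
wrist_force: [-5.1, 2.9, 0.9]
width: 0.223
grip_force: 29.4
```

Call:
{"api": "carry_out", "payload": {
  "commands": [
    {"tx": -0.3, "ty": -8.4, "tz": -7.2, "rx": 0, "ry": 0, "rz": 0},
    {"tx": -0.3, "ty": -7.8, "tz": -7.8, "rx": 0, "ry": 0, "rz": 0},
    {"tx": -0.3, "ty": -7.1, "tz": -8.4, "rx": 0, "ry": 0, "rz": 0},
    {"tx": -0.3, "ty": -6.5, "tz": -8.9, "rx": 0, "ry": 0, "rz": 0},
    {"tx": -0.3, "ty": -5.7, "tz": -9.4, "rx": 0, "ry": 0, "rz": 0},
    {"tx": -0.3, "ty": -5, "tz": -9.8, "rx": 0, "ry": 0, "rz": 0},
    {"tx": -0.3, "ty": -4.2, "tz": -10.2, "rx": 0, "ry": 0, "rz": 0},
    {"tx": -0.3, "ty": -3.4, "tz": -10.5, "rx": 0, "ry": 0, "rz": 0}
  ]
}}

```text
time: 4.7
tool_pos: [0.5384, -0.2056, 0.1508]
eef_rot: [1.0, 0.002, 0.002, -0.005]
wrist_force: [-5.5, 28.6, 41.9]
width: 0.225
grip_force: 37.3
```

Call:
{"api": "carry_out", "payload": {
  "commands": [
    {"tx": 0, "ty": 0, "tz": -3, "rx": 0, "ry": 0, "rz": 0},
    {"tx": 0, "ty": 0, "tz": -2, "rx": 0, "ry": 0, "rz": 0},
    {"tx": 0, "ty": 0, "tz": 0, "rx": 0, "ry": 0, "rz": 0},
    {"tx": 0, "ty": 0, "tz": 0, "rx": 0, "ry": 0, "rz": 0}
  ]
}}

```text
time: 5.1
tool_pos: [0.5396, -0.2055, 0.1483]
eef_rot: [1.0, 0.002, 0.004, -0.004]
wrist_force: [-5.9, 20.4, 31.6]
width: 0.223
grip_force: 37.5
```

Call:
{"api": "carry_out", "payload": {
  "commands": [
    {"tx": 0, "ty": 0, "tz": 0, "rx": 0, "ry": 0, "rz": 0},
    {"tx": 0, "ty": 0, "tz": 0, "rx": 0, "ry": 0, "rz": 0},
    {"tx": 0, "ty": 0, "tz": 0, "rx": 0, "ry": 0, "rz": 0},
    {"tx": 0, "ty": 0, "tz": 5, "rx": 0, "ry": 0, "rz": 0},
    {"tx": 0, "ty": 0, "tz": 15, "rx": 0, "ry": 0, "rz": 0},
    {"tx": 0, "ty": 0, "tz": 30, "rx": 0, "ry": 0, "rz": 0},
    {"tx": 0, "ty": 0, "tz": 40, "rx": 0, "ry": 0, "rz": 0},
    {"tx": 0, "ty": 0, "tz": 40, "rx": 0, "ry": 0, "rz": 0}
  ],
  "claw": 46
}}

```text
time: 5.9
tool_pos: [0.5363, -0.2096, 0.2749]
eef_rot: [1.0, 0.001, -0.001, 0.0]
wrist_force: [0.3, -0.0, -0.2]
width: 0.538
grip_force: 0.0
```

Call:
{"api": "carry_out", "payload": {
  "commands": [
    {"tx": -4, "ty": 12, "tz": 10, "rx": 0, "ry": 0, "rz": 0},
    {"tx": -4, "ty": 20, "tz": 10, "rx": 0, "ry": 0, "rz": 0.03},
    {"tx": -4, "ty": 20, "tz": 10, "rx": 0, "ry": 0, "rz": 0.03},
    {"tx": -4, "ty": 20, "tz": 0, "rx": 0, "ry": 0, "rz": 0.03},
    {"tx": -4, "ty": 20, "tz": 0, "rx": 0, "ry": 0, "rz": 0.03},
    {"tx": 0, "ty": 20, "tz": 0, "rx": 0, "ry": 0, "rz": 0.03},
    {"tx": 0, "ty": 20, "tz": 0, "rx": 0, "ry": 0, "rz": 0.03},
    {"tx": 0, "ty": 20, "tz": 0, "rx": 0, "ry": 0, "rz": 0.02}
  ]
}}

```text
time: 6.7
tool_pos: [0.5163, -0.0566, 0.3033]
eef_rot: [0.995, 0.101, -0.0, 0.0]
wrist_force: [0.5, 0.4, -0.1]
width: 0.542
grip_force: 0.0
```

Run:
```python
from h import *
robot.grab_frame("wrist")
o=robot.get_obs();a=robot.grab_frame("wrist");s=robot.grab_frame("scene");t=robot.grab_frame("top");cv2.imwrite('pics/w3.png',a);cv2.imwrite('pics/s3.png',s);cv2.imwrite('pics/t3.png',t)
print(o['time'],o['tool_pos'],o['eef_rot'],o['joints'],o['wrist_force'])
A=cv2.resize(s[170:285,225:345],(480,460));cv2.imwrite('pics/z3.png',np.hstack([cv2.resize(a[60:340,130:330],None,fx=1.6,fy=1.6)[:448],A[:448]]))
c=cam('wrist',o);print(-c[1].T@c[2])
for p in[(.542,-.0365,.216),(.542,-.0365,.14)]:print(p,proj(c,p))
```

```text
6.75 [ 0.51626485 -0.05405265  0.30334818] [ 9.94735640e-01  1.02468565e-01 -3.55595195e-04 -1.03589888e-03] [-1.05517875e-01  1.41580022e-01 -1.02008720e-01  1.32833159e+00
  1.88009140e-03  2.83077613e+00] [-7.37137671e-02  1.59192985e+00  1.23266757e-03]
[ 0.59645454 -0.03634788  0.44536989]
(0.542, -0.0365, 0.216) [265.39596881 180.45076386]
(0.542, -0.0365, 0.14) [268.77598092 163.12100978]
```

View pics/z3.png

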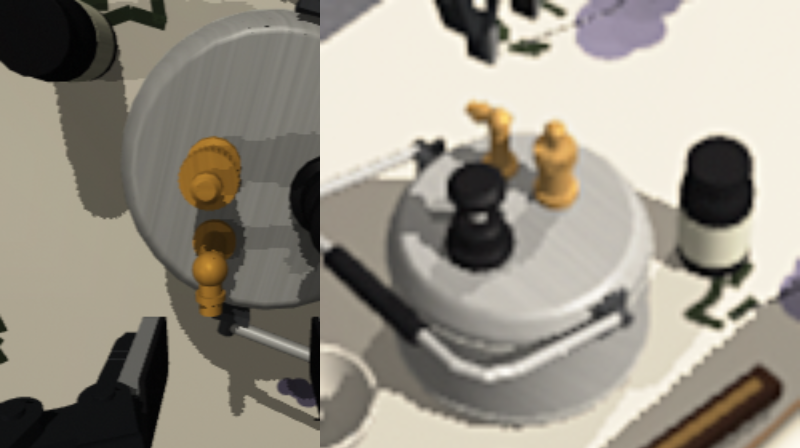

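The handle lies folded on the −y side. The tip's top is at wrist pixel (259,176) and scene pixel (283.5,202), and the elbow's top is at wrist pixel (261,226).

Run:
```python
from h import *
o=dict(tool_pos=[ 0.51626485,-0.05405265,0.30334818],eef_rot=[ 9.94735640e-01,1.02468565e-01,-3.55595195e-04,-1.03589888e-03])
w=cam('wrist',o);s=cam('scene')
print('tip wrist',onz(w,258.8,176.3,.216),'scene',onz(s,283.5,201.8,.216),two(w,(258.8,176.3),s,(283.5,201.8)))
print('elbow',onz(w,260.6,225.6,.205),'base post',onz(w,130+213/1.6,60+240/1.6,.14))
```

```text
tip wrist [ 0.54414348 -0.03098079  0.216     ] scene [ 0.54702155 -0.03571594  0.216     ] (array([ 0.54237777, -0.03087384,  0.2087003 ]), np.float64(0.0002351215638272149))
elbow [ 0.50050847 -0.03991529  0.205     ] base post [ 0.4923655  -0.04022703  0.14      ]
```

Call:
{"api": "carry_out", "payload": {
  "commands": [
    {"tx": 14, "ty": 10, "tz": -10, "rx": 0, "ry": 0, "rz": 0},
    {"tx": 13, "ty": 9, "tz": -10, "rx": 0, "ry": 0, "rz": 0},
    {"tx": 0, "ty": 0, "tz": 0, "rx": 0, "ry": 0, "rz": 0},
    {"tx": 0, "ty": 0, "tz": 0, "rx": 0, "ry": 0, "rz": 0}
  ],
  "claw": 42
}}

```text
time: 7.3
tool_pos: [0.5438, -0.0382, 0.2828]
eef_rot: [0.995, 0.101, -0.001, -0.0]
wrist_force: [0.0, -0.6, 1.3]
width: 0.496
grip_force: 0.0
```

Run:
```python
from h import *
o=robot.get_obs();a=robot.grab_frame("wrist");cv2.imwrite('pics/w4.png',a[100:400,120:440])
c=cam('wrist',o);print(o['tool_pos'],o['eef_rot'],o['joints'])
for p in[(.5435,-.034,.216),o['tool_pos']]:print(proj(c,p))
```

```text
[ 0.54376615 -0.03817141  0.2827583 ] [ 9.94893834e-01  1.00920928e-01 -1.10422674e-03 -7.98659192e-05] [-6.99506018e-02  1.95966421e-01 -8.31598569e-02  1.29387346e+00
 -2.18501763e-04  2.86945610e+00]
[275.24086922 224.59727041]
[281.59833166 272.24643073]
```

View pics/w4.png

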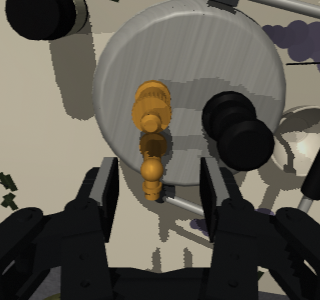

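The tip top is at about (272,221) in the full image, about 2 mm from prediction. The elbow lies straight below it in the image, so the fingers straddle clear of it. I'll descend on the nut.

Call:
{"api": "carry_out", "payload": {
  "commands": [
    {"tx": 1, "ty": 5, "tz": -20, "rx": 0, "ry": 0, "rz": 0},
    {"tx": 0, "ty": 0, "tz": -20, "rx": 0, "ry": 0, "rz": 0},
    {"tx": 0, "ty": 0, "tz": -20, "rx": 0, "ry": 0, "rz": 0},
    {"tx": 0, "ty": 0, "tz": -16, "rx": 0, "ry": 0, "rz": 0},
    {"tx": 0, "ty": 0, "tz": -12, "rx": 0, "ry": 0, "rz": 0},
    {"tx": 0, "ty": 0, "tz": 0, "rx": 0, "ry": 0, "rz": 0},
    {"tx": 0, "ty": 0, "tz": 0, "rx": 0, "ry": 0, "rz": 0}
  ]
}}

```text
time: 8.05
tool_pos: [0.5449, -0.0335, 0.1965]
eef_rot: [0.995, 0.101, 0.0, 0.0]
wrist_force: [-0.0, 0.4, -0.0]
width: 0.493
grip_force: 0.0
```

Run:
```python
from h import *
o=robot.get_obs();a=robot.grab_frame("wrist");s=robot.grab_frame("scene")
print(o['tool_pos'],o['wrist_force'],o['joints'])
cv2.imwrite('pics/z5.png',np.hstack([cv2.resize(a[150:400,150:410],None,fx=1.5,fy=1.5),cv2.resize(s[160:260,240:340],(375,375),interpolation=cv2.INTER_CUBIC)]))
```

```text
[ 0.54489733 -0.03347786  0.19650822] [-0.04042895  0.3500217  -0.010112  ] [-6.13216132e-02  2.28616127e-01 -2.39500820e-01  1.10234234e+00
 -6.61452480e-05  2.87873172e+00]
```

View pics/z5.png

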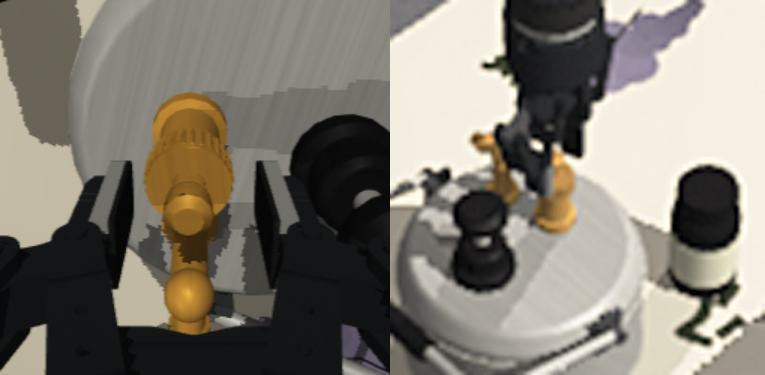

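The pads straddle the valve: their inner faces are at x≈132 and 258, mid 195, against a valve axis at about 189. The tip top is at crop (188,213), full (275,292).

Run:
```python
from h import *
c=cam('wrist');print(onz(c,275.3,292,.216),robot.get_obs()['tool_pos'])
for x,y in((147,175),(234,175)):print(onz(c,150+x/1.5,150+y/1.5,.19))
```

```text
[ 0.54533931 -0.03030155  0.216     ] [ 0.54545705 -0.03342286  0.19709616]
[ 0.54117514 -0.01564356  0.19      ]
[ 0.54750097 -0.04665816  0.19      ]
```

Call:
{"api": "carry_out", "payload": {
  "commands": [
    {"tx": 0, "ty": 2, "tz": 0, "rx": 0, "ry": 0, "rz": 0},
    {"tx": 0, "ty": 0, "tz": -10, "rx": 0, "ry": 0, "rz": 0},
    {"tx": 0, "ty": 0, "tz": -10, "rx": 0, "ry": 0, "rz": 0},
    {"tx": 0, "ty": 0, "tz": -8, "rx": 0, "ry": 0, "rz": 0},
    {"tx": 0, "ty": 0, "tz": 0, "rx": 0, "ry": 0, "rz": 0}
  ]
}}

```text
time: 8.65
tool_pos: [0.5434, -0.0312, 0.1661]
eef_rot: [0.995, 0.101, -0.002, -0.0]
wrist_force: [0.1, -1.5, -0.1]
width: 0.491
grip_force: 0.0
```

Call:
{"api": "carry_out", "payload": {
  "commands": [
    {"tx": 0, "ty": 0, "tz": 0, "rx": 0, "ry": 0, "rz": 0},
    {"tx": 0, "ty": 0, "tz": 0, "rx": 0, "ry": 0, "rz": 0},
    {"tx": 0, "ty": 0, "tz": 0, "rx": 0, "ry": 0, "rz": 0},
    {"tx": 0, "ty": 0, "tz": 0, "rx": 0, "ry": 0, "rz": 0},
    {"tx": 0, "ty": 0, "tz": 0, "rx": 0, "ry": 0, "rz": 0},
    {"tx": 0, "ty": 0, "tz": 0, "rx": 0, "ry": 0, "rz": 0}
  ],
  "claw": 20,
  "grip_force": 25
}}

```text
time: 9.25
tool_pos: [0.5443, -0.0315, 0.1676]
eef_rot: [0.995, 0.101, -0.001, 0.0]
wrist_force: [-1.1, -2.6, -6.4]
width: 0.366
grip_force: 25.3
```

Call:
{"api": "carry_out", "payload": {
  "commands": [
    {"tx": 0, "ty": 0, "tz": 0.2, "rx": 0, "ry": 0, "rz": 0.145},
    {"tx": 0, "ty": 0, "tz": 0.2, "rx": 0, "ry": 0, "rz": 0.145},
    {"tx": 0, "ty": 0, "tz": 0.2, "rx": 0, "ry": 0, "rz": 0.145},
    {"tx": 0, "ty": 0, "tz": 0.2, "rx": 0, "ry": 0, "rz": 0.145},
    {"tx": 0, "ty": 0, "tz": 0.2, "rx": 0, "ry": 0, "rz": 0.145},
    {"tx": 0, "ty": 0, "tz": 0.2, "rx": 0, "ry": 0, "rz": 0.145},
    {"tx": 0, "ty": 0, "tz": 0.2, "rx": 0, "ry": 0, "rz": 0.145},
    {"tx": 0, "ty": 0, "tz": 0.2, "rx": 0, "ry": 0, "rz": 0.145}
  ]
}}

```text
time: 10.05
tool_pos: [0.5424, -0.0297, 0.1692]
eef_rot: [0.775, 0.632, -0.001, -0.003]
wrist_force: [-7.5, 2.9, -0.9]
width: 0.368
grip_force: 25.8
```

Run:
```python
from h import *
o=robot.get_obs();print(o['joints'],o['torque'],o['wrist_force'],o['tool_pos'],R.from_quat(o['eef_rot']).as_rotvec())
```

```text
[-0.05657846  0.24464776 -0.28343433  1.04705997  0.00312955  1.71658494] [ 0.66096613  1.60439399 -0.04920742] [-7.51321386  2.93236117 -0.8511295 ] [ 0.54244901 -0.02968649  0.16916517] [-2.43041356e+00 -1.98236755e+00  1.71685492e-03]
```

Call:
{"api": "carry_out", "payload": {
  "commands": [
    {"tx": -1, "ty": 0, "tz": 0.2, "rx": 0, "ry": 0, "rz": 0.145},
    {"tx": -1, "ty": 0, "tz": 0.2, "rx": 0, "ry": 0, "rz": 0.145},
    {"tx": 0, "ty": -0.5, "tz": 0.2, "rx": 0, "ry": 0, "rz": 0.145},
    {"tx": 0, "ty": -0.5, "tz": 0.2, "rx": 0, "ry": 0, "rz": 0.145},
    {"tx": 0, "ty": 0, "tz": 0.2, "rx": 0, "ry": 0, "rz": 0.145},
    {"tx": 0, "ty": 0, "tz": 0.2, "rx": 0, "ry": 0, "rz": 0.145},
    {"tx": 0, "ty": 0, "tz": 0.2, "rx": 0, "ry": 0, "rz": 0.145},
    {"tx": 0, "ty": 0, "tz": 0.2, "rx": 0, "ry": 0, "rz": 0.145}
  ]
}}

```text
time: 10.85
tool_pos: [0.5398, -0.0308, 0.1708]
eef_rot: [0.302, 0.953, 0.001, -0.003]
wrist_force: [-9.5, 3.4, -0.7]
width: 0.361
grip_force: 25.9
```

Call:
{"api": "carry_out", "payload": {
  "commands": [
    {"tx": 0, "ty": 0, "tz": 0.2, "rx": 0, "ry": 0, "rz": 0.145},
    {"tx": 0, "ty": 0, "tz": 0.2, "rx": 0, "ry": 0, "rz": 0.145},
    {"tx": 0, "ty": 0, "tz": 0.2, "rx": 0, "ry": 0, "rz": 0.145},
    {"tx": 0, "ty": 0, "tz": 0.2, "rx": 0, "ry": 0, "rz": 0.145},
    {"tx": 0, "ty": 0, "tz": 0.2, "rx": 0, "ry": 0, "rz": 0.145},
    {"tx": 0, "ty": 0, "tz": 0.2, "rx": 0, "ry": 0, "rz": 0.145},
    {"tx": 0, "ty": 0, "tz": 0.2, "rx": 0, "ry": 0, "rz": 0.145},
    {"tx": 0, "ty": 0, "tz": 0.2, "rx": 0, "ry": 0, "rz": 0.145}
  ]
}}

```text
time: 11.65
tool_pos: [0.5398, -0.0334, 0.1725]
eef_rot: [-0.269, 0.963, -0.001, -0.003]
wrist_force: [-9.4, -6.0, 0.2]
width: 0.364
grip_force: 25.9
```

Call:
{"api": "carry_out", "payload": {
  "commands": [
    {"tx": 0, "ty": 0, "tz": 0.2, "rx": 0, "ry": 0, "rz": 0.145},
    {"tx": 0, "ty": 0, "tz": 0.2, "rx": 0, "ry": 0, "rz": 0.145},
    {"tx": 0, "ty": 0, "tz": 0.2, "rx": 0, "ry": 0, "rz": 0.145},
    {"tx": 0, "ty": 0, "tz": 0.2, "rx": 0, "ry": 0, "rz": 0.145},
    {"tx": 0, "ty": 0, "tz": 0.2, "rx": 0, "ry": 0, "rz": 0.145},
    {"tx": 0, "ty": 0, "tz": 0.2, "rx": 0, "ry": 0, "rz": 0.145},
    {"tx": 0, "ty": 0, "tz": 0.2, "rx": 0, "ry": 0, "rz": 0.145},
    {"tx": 0, "ty": 0, "tz": 0.2, "rx": 0, "ry": 0, "rz": 0.145}
  ]
}}

```text
time: 12.45
tool_pos: [0.5421, -0.0345, 0.1743]
eef_rot: [0.753, -0.658, 0.001, 0.002]
wrist_force: [-2.0, -8.9, -4.7]
width: 0.362
grip_force: 25.5
```

Run:
```python
from h import *
o=robot.get_obs();print(o['joints'],o['torque'],o['wrist_force'],o['tool_pos'],R.from_quat(o['eef_rot']).as_rotvec())
```

```text
[-0.06069258  0.23818666 -0.27964162  1.05385598 -0.00462206 -1.76551989] [-1.7974009   0.28537111 -0.03721373] [-1.98377599 -8.8917284  -4.70743164] [ 0.5420806  -0.03447299  0.17427254] [ 2.36205278 -2.06492706  0.00332988]
```

Call:
{"api": "carry_out", "payload": {
  "commands": [
    {"tx": 0, "ty": -0.5, "tz": 0.2, "rx": 0, "ry": 0, "rz": 0.145},
    {"tx": 0, "ty": -0.5, "tz": 0.2, "rx": 0, "ry": 0, "rz": 0.145},
    {"tx": 0, "ty": 0, "tz": 0.2, "rx": 0, "ry": 0, "rz": 0.145},
    {"tx": 0, "ty": 0, "tz": 0.2, "rx": 0, "ry": 0, "rz": 0.145},
    {"tx": 0, "ty": 0, "tz": 0.2, "rx": 0, "ry": 0, "rz": 0.145},
    {"tx": 0, "ty": 0, "tz": 0.2, "rx": 0, "ry": 0, "rz": 0.145},
    {"tx": 0, "ty": 0, "tz": 0.2, "rx": 0, "ry": 0, "rz": 0.145},
    {"tx": 0, "ty": 0, "tz": 0.2, "rx": 0, "ry": 0, "rz": 0.145}
  ]
}}

```text
time: 13.25
tool_pos: [0.544, -0.0329, 0.176]
eef_rot: [0.991, -0.137, 0.001, -0.001]
wrist_force: [4.3, -0.2, -8.1]
width: 0.364
grip_force: 25.5
```

Call:
{"api": "carry_out", "payload": {
  "commands": [
    {"tx": 0, "ty": 0, "tz": 0.2, "rx": 0, "ry": 0, "rz": 0.12},
    {"tx": 0, "ty": 0, "tz": 0, "rx": 0, "ry": 0, "rz": 0}
  ]
}}

```text
time: 13.45
tool_pos: [0.544, -0.0327, 0.1762]
eef_rot: [0.997, -0.08, 0.001, -0.001]
wrist_force: [4.8, 1.5, -10.7]
width: 0.361
grip_force: 25.6
```

Run:
```python
from h import *
o=robot.get_obs();print(o['joints'],o['torque'],o['wrist_force'],o['tool_pos'],o['eef_rot'])
```

```text
[-6.08641767e-02  2.37739787e-01 -2.75598172e-01  1.05539746e+00
  1.51382610e-03 -3.04185179e+00] [ 0.24493506 -1.06571672  0.0535119 ] [  4.78714807   1.54945773 -10.71020417] [ 0.54401477 -0.0326501   0.17621502] [ 9.96776733e-01 -8.02153975e-02  1.01554691e-03 -7.76798630e-04]
```

Call:
{"api": "carry_out", "payload": {
  "commands": [
    {"tx": 0, "ty": 0, "tz": 0, "rx": 0, "ry": 0, "rz": 0},
    {"tx": 0, "ty": 0, "tz": 0, "rx": 0, "ry": 0, "rz": 0},
    {"tx": -1, "ty": 0, "tz": 0, "rx": 0, "ry": 0, "rz": -0.14},
    {"tx": 0, "ty": 0, "tz": 0, "rx": 0, "ry": 0, "rz": -0.14},
    {"tx": 0, "ty": 0, "tz": 0, "rx": 0, "ry": 0, "rz": -0.14},
    {"tx": 0, "ty": 0, "tz": 0, "rx": 0, "ry": 0, "rz": -0.14},
    {"tx": 0, "ty": 0, "tz": 0, "rx": 0, "ry": 0, "rz": -0.14},
    {"tx": 0, "ty": 0, "tz": 0, "rx": 0, "ry": 0, "rz": 0}
  ],
  "claw": 40
}}

```text
time: 14.25
tool_pos: [0.542, -0.0333, 0.177]
eef_rot: [0.908, -0.418, 0.0, -0.0]
wrist_force: [0.1, 0.3, 0.5]
width: 0.469
grip_force: 0.0
```

Call:
{"api": "carry_out", "payload": {
  "commands": [
    {"tx": 0, "ty": 0, "tz": 0, "rx": 0, "ry": 0, "rz": 0},
    {"tx": 0, "ty": 0, "tz": 0, "rx": 0, "ry": 0, "rz": 0},
    {"tx": 0, "ty": 0, "tz": 0, "rx": 0, "ry": 0, "rz": 0},
    {"tx": 0, "ty": 0, "tz": 0, "rx": 0, "ry": 0, "rz": 0},
    {"tx": 0, "ty": 0, "tz": 0.1, "rx": 0, "ry": 0, "rz": 0.1},
    {"tx": 0, "ty": 0, "tz": 0.1, "rx": 0, "ry": 0, "rz": 0.1}
  ],
  "claw": 20
}}

```text
time: 14.85
tool_pos: [0.5424, -0.033, 0.1768]
eef_rot: [0.947, -0.323, 0.001, -0.001]
wrist_force: [1.0, 2.6, 4.8]
width: 0.364
grip_force: 25.1
```

Run:
```python
from h import *
o=robot.get_obs();print(o['joints'],o['torque'],o['wrist_force'],o['tool_pos'],o['eef_rot'])
```

```text
[-6.12009740e-02  2.35103466e-01 -2.77588847e-01  1.05677770e+00
  8.24222455e-04 -2.54594760e+00] [ 0.40798338 -0.2791605  -0.07033106] [1.0424405  2.55225354 4.75878798] [ 0.54241234 -0.03296443  0.17680819] [ 9.46551979e-01 -3.22550371e-01  5.30802804e-04 -5.72593657e-04]
```

Call:
{"api": "carry_out", "payload": {
  "commands": [
    {"tx": 0, "ty": 0, "tz": 0.1, "rx": 0, "ry": 0, "rz": 0.12},
    {"tx": 0, "ty": 0, "tz": 0.1, "rx": 0, "ry": 0, "rz": 0.12},
    {"tx": 0, "ty": 0, "tz": 0.1, "rx": 0, "ry": 0, "rz": 0.12},
    {"tx": 0, "ty": 0, "tz": 0.1, "rx": 0, "ry": 0, "rz": 0.12}
  ]
}}

```text
time: 15.25
tool_pos: [0.543, -0.0327, 0.1772]
eef_rot: [0.996, -0.088, 0.001, -0.001]
wrist_force: [4.1, 3.4, 1.9]
width: 0.37
grip_force: 25.1
```

Run:
```python
from h import *
o=robot.get_obs();print(o['joints'],o['torque'],o['wrist_force'],o['tool_pos'],o['eef_rot'])
```

```text
[-6.11275031e-02  2.35147708e-01 -2.76723136e-01  1.05660263e+00
  1.69244912e-03 -3.02623565e+00] [ 0.76097223 -0.72141351 -0.50863851] [4.1322951  3.39020484 1.93478609] [ 0.54303884 -0.03267494  0.17715017] [ 9.96108236e-01 -8.81267077e-02  1.13805422e-03 -8.77400681e-04]
```

The torque of −0.51 N m shows the nut is hard against its top stop. I'll release, rise and close above the tip.

Call:
{"api": "carry_out", "payload": {
  "commands": [
    {"tx": 0, "ty": 0, "tz": 0, "rx": 0, "ry": 0, "rz": 0},
    {"tx": 0, "ty": 0, "tz": 0, "rx": 0, "ry": 0, "rz": 0},
    {"tx": 0, "ty": 0, "tz": 0, "rx": 0, "ry": 0, "rz": 0},
    {"tx": 0, "ty": 0, "tz": 10, "rx": 0, "ry": 0, "rz": 0},
    {"tx": 0, "ty": 0, "tz": 20, "rx": 0, "ry": 0, "rz": 0},
    {"tx": 0, "ty": 0, "tz": 20, "rx": 0, "ry": 0, "rz": 0},
    {"tx": 0, "ty": 0, "tz": 15, "rx": 0, "ry": 0, "rz": 0},
    {"tx": 0, "ty": 0, "tz": 0, "rx": 0, "ry": 0, "rz": 0}
  ],
  "claw": 42
}}

```text
time: 16.05
tool_pos: [0.5432, -0.0335, 0.2446]
eef_rot: [0.996, -0.091, 0.002, 0.0]
wrist_force: [0.5, -0.2, -0.0]
width: 0.49
grip_force: 0.0
```

Call:
{"api": "carry_out", "payload": {
  "commands": [
    {"tx": 0, "ty": 0, "tz": 0, "rx": 0, "ry": 0, "rz": 0},
    {"tx": 0, "ty": 0, "tz": 0, "rx": 0, "ry": 0, "rz": 0},
    {"tx": 0, "ty": 0, "tz": 0, "rx": 0, "ry": 0, "rz": 0},
    {"tx": 0, "ty": 0, "tz": 0, "rx": 0, "ry": 0, "rz": 0},
    {"tx": 0, "ty": 0, "tz": 0, "rx": 0, "ry": 0, "rz": 0},
    {"tx": 0, "ty": 0, "tz": 0, "rx": 0, "ry": 0, "rz": 0},
    {"tx": 0, "ty": 0, "tz": 0, "rx": 0, "ry": 0, "rz": 0},
    {"tx": 0, "ty": 0, "tz": 0, "rx": 0, "ry": 0, "rz": 0}
  ],
  "claw": 0
}}

```text
time: 16.85
tool_pos: [0.5418, -0.0333, 0.2418]
eef_rot: [0.996, -0.091, 0.0, -0.0]
wrist_force: [-0.5, 1.5, 0.4]
width: 0.002
grip_force: 0.0
```

Run:
```python
from h import *
o=robot.get_obs();print(o['joints'],o['torque'],o['wrist_force'],o['tool_pos'],o['eef_rot'],o['width'])
a=robot.grab_frame("wrist");s=robot.grab_frame("scene")
c=cam('wrist',o);print(proj(c,(.542,-.0325,.216)),proj(c,o['tool_pos']))
cv2.imwrite('pics/z6.png',np.hstack([cv2.resize(a[150:400,150:410],None,fx=1.5,fy=1.5),cv2.resize(s[160:260,240:340],(375,375),interpolation=cv2.INTER_CUBIC)]))
```

```text
[-6.13838316e-02  2.01676135e-01 -1.68846051e-01  1.20026339e+00
  4.89276584e-05 -3.02159261e+00] [ 0.02677541 -0.02405466  0.00564654] [-0.49168859  1.53257131  0.40732501] [ 0.54175946 -0.03328088  0.24179441] [ 9.95890304e-01 -9.05676647e-02  4.65796345e-06 -2.46108949e-05] 0.0021960443379103077
[280.07746477 249.39986587] [281.76724849 271.28888439]
```

View pics/z6.png

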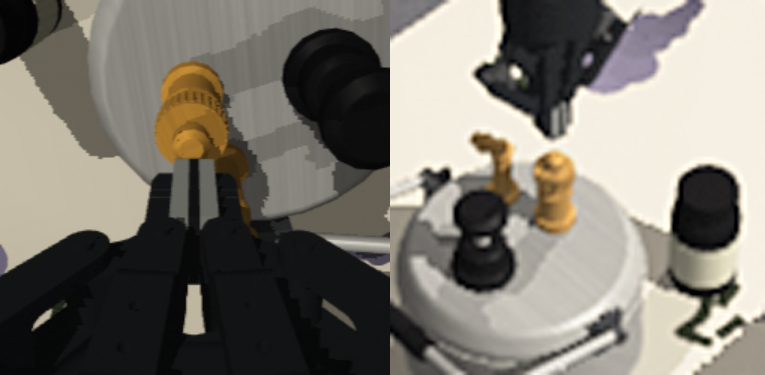

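The nut has climbed to just under the tip, and the closed fingers are over the tip: crop x 194 against the tip's 191. Pressing now.

Call:
{"api": "carry_out", "payload": {
  "commands": [
    {"tx": 0, "ty": 0.5, "tz": -12, "rx": 0, "ry": 0, "rz": 0},
    {"tx": 0, "ty": 0, "tz": -8, "rx": 0, "ry": 0, "rz": 0},
    {"tx": 0, "ty": 0, "tz": -4, "rx": 0, "ry": 0, "rz": 0},
    {"tx": 0, "ty": 0, "tz": -3, "rx": 0, "ry": 0, "rz": 0},
    {"tx": 0, "ty": 0, "tz": -2, "rx": 0, "ry": 0, "rz": 0},
    {"tx": 0, "ty": 0, "tz": -2, "rx": 0, "ry": 0, "rz": 0},
    {"tx": 0, "ty": 0, "tz": 0, "rx": 0, "ry": 0, "rz": 0}
  ]
}}

```text
time: 17.65
tool_pos: [0.541, -0.0327, 0.2111]
eef_rot: [0.996, -0.091, -0.0, -0.0]
wrist_force: [-3.9, 0.9, 7.6]
width: -0.003
grip_force: 3.4
```

Call:
{"api": "carry_out", "payload": {
  "commands": [
    {"tx": 0, "ty": 0, "tz": -1, "rx": 0, "ry": 0, "rz": 0},
    {"tx": 0, "ty": 0, "tz": -1, "rx": 0, "ry": 0, "rz": 0},
    {"tx": 0, "ty": 0, "tz": -1, "rx": 0, "ry": 0, "rz": 0},
    {"tx": 0, "ty": 0, "tz": -1, "rx": 0, "ry": 0, "rz": 0},
    {"tx": 0, "ty": 0, "tz": 0, "rx": 0, "ry": 0, "rz": 0}
  ]
}}

```text
time: 18.15
tool_pos: [0.5412, -0.0327, 0.2089]
eef_rot: [0.996, -0.091, 0.0, -0.0]
wrist_force: [-8.9, -0.0, 17.2]
width: 0.001
grip_force: 8.6
```

It is on the hard stop: 17 N, well above the spring's 9 N. I'll hold here.

Call:
{"api": "carry_out", "payload": {
  "commands": [
    {"tx": 0, "ty": 0, "tz": -1, "rx": 0, "ry": 0, "rz": 0},
    {"tx": 0, "ty": 0, "tz": 0, "rx": 0, "ry": 0, "rz": 0},
    {"tx": 0, "ty": 0, "tz": 0, "rx": 0, "ry": 0, "rz": 0},
    {"tx": 0, "ty": 0, "tz": 0, "rx": 0, "ry": 0, "rz": 0},
    {"tx": 0, "ty": 0, "tz": 0, "rx": 0, "ry": 0, "rz": 0},
    {"tx": 0, "ty": 0, "tz": 0, "rx": 0, "ry": 0, "rz": 0},
    {"tx": 0, "ty": 0, "tz": 0, "rx": 0, "ry": 0, "rz": 0},
    {"tx": 0, "ty": 0, "tz": 0, "rx": 0, "ry": 0, "rz": 0}
  ]
}}

```text
time: 18.95
tool_pos: [0.5413, -0.0327, 0.2089]
eef_rot: [0.996, -0.091, 0.001, -0.0]
wrist_force: [-10.9, 1.7, 23.3]
width: 0.003
grip_force: 11.6
```

Call:
{"api": "carry_out", "payload": {
  "commands": [
    {"tx": 0, "ty": 0, "tz": 0, "rx": 0, "ry": 0, "rz": 0},
    {"tx": 0, "ty": 0, "tz": 0, "rx": 0, "ry": 0, "rz": 0},
    {"tx": 0, "ty": 0, "tz": 0, "rx": 0, "ry": 0, "rz": 0},
    {"tx": 0, "ty": 0, "tz": 0, "rx": 0, "ry": 0, "rz": 0},
    {"tx": 0, "ty": 0, "tz": 0, "rx": 0, "ry": 0, "rz": 0},
    {"tx": 0, "ty": 0, "tz": 0, "rx": 0, "ry": 0, "rz": 0},
    {"tx": 0, "ty": 0, "tz": 0, "rx": 0, "ry": 0, "rz": 0},
    {"tx": 0, "ty": 0, "tz": 0, "rx": 0, "ry": 0, "rz": 0}
  ]
}}

```text
time: 19.75
tool_pos: [0.5413, -0.0327, 0.2089]
eef_rot: [0.996, -0.091, 0.001, -0.0]
wrist_force: [-11.1, 0.8, 23.7]
width: -0.003
grip_force: 11.6
```

Call:
{"api": "carry_out", "payload": {
  "commands": [
    {"tx": 0, "ty": 0, "tz": 5, "rx": 0, "ry": 0, "rz": 0},
    {"tx": 0, "ty": 0, "tz": 10, "rx": 0, "ry": 0, "rz": 0},
    {"tx": 0, "ty": 0, "tz": 25, "rx": 0, "ry": 0, "rz": 0},
    {"tx": 0, "ty": 0, "tz": 40, "rx": 0, "ry": 0, "rz": 0},
    {"tx": 0, "ty": 0, "tz": 40, "rx": 0, "ry": 0, "rz": 0},
    {"tx": -20, "ty": 0, "tz": 20, "rx": 0, "ry": 0, "rz": 0},
    {"tx": -20, "ty": 0, "tz": 0, "rx": 0, "ry": 0, "rz": 0},
    {"tx": 0, "ty": 0, "tz": 0, "rx": 0, "ry": 0, "rz": 0}
  ]
}}

```text
time: 20.55
tool_pos: [0.501, -0.0329, 0.3474]
eef_rot: [0.996, -0.091, 0.001, 0.0]
wrist_force: [-0.2, 0.3, -0.7]
width: 0.0
grip_force: 0.0
```

Run:
```python
from h import *
a=robot.grab_frame("wrist");s=robot.grab_frame("scene")
cv2.imwrite('pics/z7.png',np.hstack([cv2.resize(a,(400,300)),cv2.resize(s[150:270,205:365],(400,300),interpolation=cv2.INTER_CUBIC)]))
```

```text
(no output)
```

View pics/z7.png

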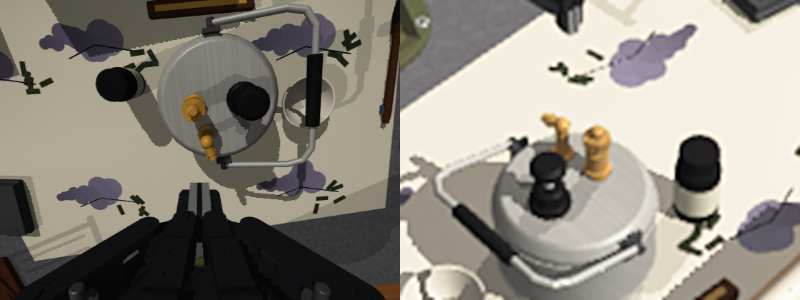

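The handle is folded (sleeve at wrist crop (314,90)), the nut is up with the tip sprung back, the pump is untouched, and the bottle and bowl are in place. Handing in.

```bash
python3 -c "
from rig import robot
print(robot.job_done())"
```

```text
the job is handed in; nothing more can be done
None
```

I handed the job in at about 20.6 s: handle folded to its stop, lock nut unscrewed to its top stop, valve tip held fully down for about 1.6 s and sprung back, with no contact with the pump or the painter's things.

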